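# Show the carver the next leaf and the chisel for it

## Robot

A 6-joint arm with a two-finger parallel gripper is mounted at the origin on the work surface. World frame = base frame: x ahead of the robot, y to its left, z up, the work surface at z = 0. Lengths are in m, angles in degrees, forces in N, time in s.
With the tool pointing down it reaches from about 0.375 to 0.9 m from the base axis. Payload 3.1 kg.
Tool frame: the origin (TCP) lies at the very end of the fingers, on their centre line; the grasp point (between the pads) lies behind it (bot.grip_depth is the z of the grasp point in the tool frame, in m); z points along the fingers, y is the direction in which the jaws open and shut (so a half turn about z gives the same grasp; the last joint's range is limited). The gripper opens to 87 mm and grips with 3 to 60 N. Pads are 19 mm wide; open, the fingers measure 117 mm over their backs; the gripper's body (75 mm by 190 mm) begins 51 mm behind the grasp point.
Start: joints at [52.913, 30.224, 82.088, -0, 67.689, -10.227], TCP at [0.282, 0.558, 0.223] pointing down, gripper open.
Joint ranges: [-176.69, 176.69], [-43.24, 126.21], [12.49, 139.97], [-82, 262], [0, 151.66], [-163.58, 163.58]. Speed limits (degrees/s): [159.86, 159.86, 180, 180, 180, 180].

## Interface

Orientations are given as a 3x3 rotation matrix whose columns are the frame's x, y, z axes.
In Python, from rig import bot, vision gives the robot as it stands. The module is installed in compiled form; this text tells all that it offers.
- The arm moves only by the shell command python3 -m jog 'ROWS'. ROWS is JSON, a list of rows, each a list of 3 entries, a list of its own where there are three numbers: the shift along the tool's x, y, z in mm, then the turn, a rotation vector about the tool's x, y, z in degrees, then the closure, from 0 (fully open) to 1 (shut). In form: [[[dx, dy, dz], [wx, wy, wz], fingers], ...]. A call has 1 to 12 rows; each row is the pose to reach, as a shift and turn from the pose commanded when the call began, along the tool's axes at that moment; what a row does not reach only later rows make up. A row lasts 1/12 s, in which the tool goes at most 41.7 mm and 7.16 degrees, less where a joint would pass 70% of its speed; a pose out of reach is approached as far as the arm can. A call with a gripper value outside its range is refused whole. The fingers move at their own pace and stop on an object; the grip force is fixed at half the most. Time passes only in rows, so rows that repeat a pose let the fingers close. It gives the time, the measured TCP pose, the force and the opening at its end, in the units of the state.
- bot.read_state(): the state, without advancing time (a new reading comes with each control period).
- vision.capture(name): name is "side" or "top" or "wrist"; returns the picture (420x560x3 uint8, red, green, blue); there is no depth.
- vision.camera_info(name): a dict with "intrinsics" (3x3 intrinsics, pixels), "camera_from_world" (4x4, takes a point from world to camera coordinates); the wrist camera has in their place "mount" (4x4, takes a point from camera to tool coordinates, whose origin is the TCP and whose axes are the flange's). Camera axes: x right, y up, looking along -z (the intrinsics and any distortion apply to the point x, -y, -z); pixel columns grow to the right and rows downward; lengths in m; the calibration is good to about 2 mm. A picture is of the moment at which its call begins: read the wrist's pose just before it. camera_info takes no time and is no camera call.
- bot.hand_in(): hands the job in, once; it reports no verdict.
The state is a dict: "time_s": time; "joint_positions": joint angles; "qvel": joint speeds; "tau": joint torques, N m; "position": TCP position; "tcp_rot": TCP orientation; "force": force on the tool from outside, world axes, zero at the start; "moment": the same for the moment, N m; "opening": opening from 0.0 (shut) to 1.0 (fully open).
Only numpy, scipy, OpenCV 4.12 (cv2) and the standard library are available. Lean on these libraries where they do the work, as an engineer would, in place of code of your own. Each camera call takes 0.05 s, during which the arm holds its last target. There are 200 camera calls.

## Task

Show the apprentice carver what to do next by pointing from above, touching nothing: first bring the fingertips about 3 cm above the middle of the three-pointed leaf on the carved panel and stay there for about two seconds. Then bring them about 3 cm above the cutting edge of the chisel with the widest blade, stay there for about two seconds as well, and finish still pointing at it. Do not touch, move or pick up anything.

Things in the scene. Friction and masses are not known exactly. Their poses are not given: they have to be found in the camera images.
- leaf_three_middle (a point): Middle of the top of the three-pointed (ivy-like) carved leaf, the only leaf with three pointed lobes, about 92 mm across, light wood. The four leaves are fixed in relief, 8 mm high, on a wooden panel 270 x 310 mm and 25 mm thick with a 6 mm high border; the leaf tops are 33 mm above the table. Which leaf is in which quarter of the panel varies. Site z is up, x along the leaf's groove. A loose 165 mm pencil lies across the middle of the panel, between the leaves.
- leaf_heart_middle (a point): Middle of the top of the heart-shaped carved leaf, about 64 x 70 mm, 8 mm high, same wood.
- leaf_long_middle (a point): Middle of the top of the long narrow carved leaf, 110 x 28 mm, 8 mm high, same wood.
- leaf_oval_middle (a point): Middle of the top of the broad oval pointed carved leaf, 84 x 52 mm, 8 mm high, same wood.
- chisel_wide_edge (a point): Middle of the cutting edge (the free end of the blade) of the chisel with the widest blade, 42 mm wide. The three loose chisels are each 240 mm long (dark wooden handle 28 mm thick, then a steel blade), lie side by side about 80 mm apart in varying order on a plywood board, blades away from the robot, edges about 22 mm above the table. A small loose slip stone (45 x 16 x 10 mm) lies between two of the handles. Site x runs along the chisel from handle to edge, z is up.
- chisel_medium_edge (a point): Middle of the cutting edge of the chisel with a 20 mm wide blade, otherwise alike.
- chisel_narrow_edge (a point): Middle of the cutting edge of the chisel with a 9 mm wide blade, otherwise alike. Elsewhere on the bench: a round mallet standing on its head with its handle up (245 mm tall, beyond the panel and the tool board), a glue bottle (160 mm), a wax tin, an offcut block, an oilstone, a dust brush, and tool racks and a grinder at the table's edges, up to 220 mm tall; nothing in the space between and above the panel and the tool board stands higher than 50 mm.
Things that resemble listed ones, but are neither listed nor needed, are in the scene too. What is shaped like the part that bears chisel_wide_edge but red is not meant.

How it is judged (in metres and radians):
On the way, in this order (a step that is already met when the one before it is completed fails the run):
1. the hand points at the three-pointed leaf from just above and dwells (horizontal distance between the grasp point and leaf_three_middle below 0.025 m and z of the grasp point in the frame of leaf_three_middle between 0.022 and 0.085 m), for 1.5 s.
2. then it points at the cutting edge of the widest chisel from just above and dwells (horizontal distance between the grasp point and chisel_wide_edge below 0.025 m and z of the grasp point in the frame of chisel_wide_edge between 0.022 and 0.085 m), for 1.5 s.
At the end, for the whole second after the job is handed in: The point between the fingers is within 25 mm sideways of the middle of the widest chisel's cutting edge and 22 to 85 mm above it (fingertips a few mm to about 65 mm above), and none of the chisels has moved by 5 mm (all of step 2 and distance of each of chisel_wide_edge, chisel_medium_edge, chisel_narrow_edge from where it was at the start of the episode below 0.005 m); the robot touches nothing.
It fails at once if the robot touched something (contact force between any of the fingers, the arm and anything else above 0.5 N).
It fails at once if a chisel was moved or lifted (distance of any of chisel_wide_edge, chisel_medium_edge, chisel_narrow_edge from where it was at the start of the episode above 0.008 m).
It also fails if it takes over 42 s, if anything falls off the work surface, if the arm or the gripper's body presses on something with over 40 N, if the wrist force passes 120 N, or if a joint passes its speed limit or range.

## Working session

There is one attempt and no reset: what is moved stays moved. The work goes in short steps, Python scripts to look and compute and a shell command to move; the robot and the scene stay as the last step left them, time stands still between calls to the robot, and variables do not carry over. Pictures are saved under pics/ and viewed, about 8 in all and at most 12, crops included, and the job is handed in when it is done.

```bash
mkdir -p pics; cat > h.py <<'E'
import numpy as np, cv2
from rig import bot, vision
def ray(name,u,v,z,state=None):
    i=vision.camera_info(name); K=np.array(i["intrinsics"])
    if name=="wrist":
        T=np.eye(4);T[:3,:3]=state["tcp_rot"];T[:3,3]=state["position"]; M=T@np.array(i["mount"])
    else: M=np.linalg.inv(np.array(i["camera_from_world"]))
    d=np.linalg.inv(K)@[u,v,1]; d=M[:3,:3]@[d[0],-d[1],-d[2]]; o=M[:3,3]
    return o+d*(z-o[2])/d[2]
def save(name,fn,s=1):
    im=vision.capture(name); cv2.imwrite(f"pics/{fn}.png",im[...,::-1]); return im
E
python3 - <<'E'
from h import *
s=bot.read_state(); print(s, bot.grip_depth)
print(vision.camera_info("top"), vision.camera_info("wrist"))
save("top","top1")
E
```

```text
{'time_s': 0.0, 'joint_positions': array([ 5.29114238e+01,  3.02781139e+01,  8.21555676e+01, -4.33738025e-04,
        6.76894879e+01, -1.02265132e+01]), 'qvel': array([ 0.06534463, -0.03198617,  0.0762287 ,  0.02065885,  0.00242699,
        0.04605854]), 'tau': array([-1.16114581e-03, -4.40035701e+01, -1.76591563e+01,  6.32981001e-02,
        5.83071692e-02, -1.47507076e-04]), 'position': array([0.28192542, 0.55698787, 0.22158532]), 'tcp_rot': array([[-8.92097963e-01,  4.51840192e-01, -1.29079365e-03],
       [ 4.51841880e-01,  8.92096385e-01, -1.71905605e-03],
       [ 3.74773734e-04, -2.11680103e-03, -9.99997689e-01]]), 'force': array([ 0.45040756, -0.31354293, -0.36137155]), 'moment': array([-0.01672017, -0.03572097,  0.03676849]), 'opening': 0.9994288957824647} -0.0187
{'intrinsics': array([[427.97682046,   0.        , 279.36971827],
       [  0.        , 427.97682046, 204.29184003],
       [  0.        ,   0.        ,   1.        ]]), 'camera_from_world': array([[ 0.01286415, -0.99982848,  0.01332416, -0.04677295],
       [ 0.98340896,  0.015062  ,  0.18077598, -0.40620002],
       [-0.18094566,  0.01077757,  0.98343404, -1.06694888],
       [ 0.        ,  0.        ,  0.        ,  1.        ]])} {'intrinsics': array([[334.58297254,   0.        , 277.74030971],
       [  0.        , 334.58297254, 203.18359482],
       [  0.        ,   0.        ,   1.        ]]), 'mount': array([[-5.85140131e-06,  9.63006745e-01,  2.69477289e-01,
         7.45348383e-02],
       [ 9.99999992e-01,  4.02675508e-05, -1.22186630e-04,
        -4.70498008e-04],
       [-1.28517739e-04,  2.69477286e-01, -9.63006737e-01,
        -1.62312390e-01],
       [ 0.00000000e+00,  0.00000000e+00,  0.00000000e+00,
         1.00000000e+00]])}
```

View pics/top1.png

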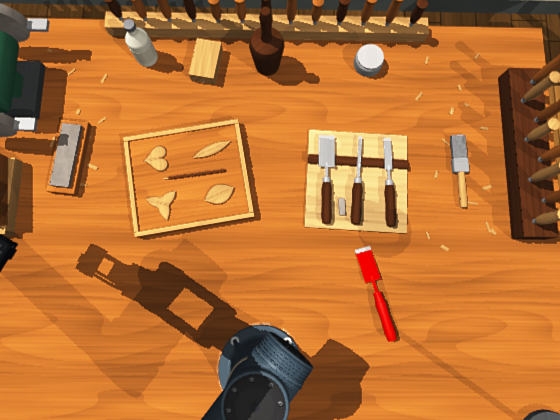

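The top view shows the panel at left. Its leaves are heart (156,158), long (211,150), three-pointed (162,203) and oval (220,194). The tool board holds three chisels with edges near (327,137), (359,139) and (389,139). A red look-alike chisel sits at (370,265) and the dust brush at (460,170). I'll enlarge both targets and measure them.

```bash
python3 - <<'E'
from h import *
im=cv2.imread("pics/top1.png")
a=cv2.resize(im[120:240,120:260],None,fx=4,fy=4,interpolation=cv2.INTER_CUBIC)[:480,:400]
a=cv2.resize(im[170:240,130:210],(400,350),interpolation=cv2.INTER_CUBIC)
b=cv2.resize(im[125:195,315:395],(400,350),interpolation=cv2.INTER_CUBIC)
cv2.imwrite("pics/crop1.png",np.hstack([a,b]))
for n,u,v,z in [("leaf",162,203,.033),("oval",220,194,.033),("heart",156,158,.033),("wideL",320,137,.022),("wideR",335,137,.022),("wide",327.5,137,.022),("med",389,139,.022),("wide handle",327,223,.022),("tin",370,60,.03),("mallet",267,20,.2)]:
    print(n,ray("top",u,v,z).round(3))
E
```

```text
leaf [0.406 0.262 0.033]
oval [0.432 0.113 0.033]
heart [0.527 0.285 0.033]
wideL [ 0.596 -0.148  0.022]
wideR [ 0.597 -0.189  0.022]
wide [ 0.596 -0.169  0.022]
med [ 0.594 -0.335  0.022]
wide handle [ 0.362 -0.166  0.022]
tin [ 0.82  -0.288  0.03 ]
mallet [ 0.823 -0.004  0.2  ]
```

View pics/crop1.png

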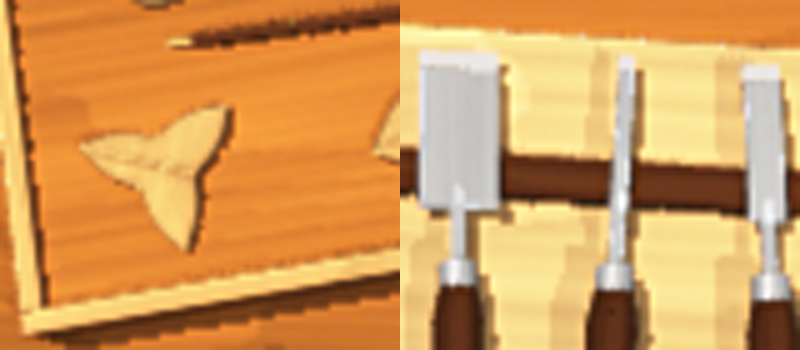

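The crop shows the three-pointed leaf with its lobes meeting at about (164,203.5) in the top image; the other leaves have no lobes. The leftmost chisel has the widest blade: about 41 mm measured, steel-coloured rather than red, with its edge at (326.8,136). Handle end to edge measures about 0.237 m, against 0.240 m given. Next I'll work out the tool-frame shifts.

```bash
python3 - <<'E'
from h import *
s=bot.read_state(); R=s["tcp_rot"]; p=s["position"]
L=ray("top",164,203.5,.033); C=ray("top",326.8,136,.022); print(L.round(4),C.round(4))
for t in (np.r_[L[:2],.18],np.r_[L[:2],.066]): print(((t-p)@R*1000).round(1))
E
```

```text
[0.4051 0.2568 0.033 ] [ 0.5991 -0.1669  0.022 ]
[-245.6 -212.    41.9]
[-245.6 -211.8  155.9]
```

```bash
python3 -m jog '[[[-25,-22,4],[0,0,0],0],[[-50,-43,8],[0,0,0],0],[[-75,-65,12],[0,0,0],0],[[-100,-86,16],[0,0,0],0],[[-125,-108,20],[0,0,0],0],[[-150,-130,25],[0,0,0],0],[[-175,-151,30],[0,0,0],0],[[-200,-172,35],[0,0,0],0],[[-225,-194,40],[0,0,0],0],[[-246,-212,42],[0,0,0],0],[[-246,-212,42],[0,0,0],0],[[-246,-212,42],[0,0,0],0]]'
python3 - <<'E'
from h import *
s=bot.read_state(); print(s["time_s"],s["position"],s["force"])
save("wrist","w1"); 
i=vision.camera_info("wrist"); T=np.eye(4);T[:3,:3]=s["tcp_rot"];T[:3,3]=s["position"]
c=np.linalg.inv(T@np.array(i["mount"]))@[.4051,.2568,.033,1]; q=np.array(i["intrinsics"])@[c[0],-c[1],-c[2]]; print(q[:2]/q[2])
E
```

```text
time_s: 1.05
position: [0.4062, 0.2561, 0.1801]
tcp_rot: [[-0.89, 0.455, -0.001], [0.455, 0.89, -0.0], [0.001, -0.001, -1.0]]
force: [-0.7, 0.1, 0.3]
opening: 1.002
1.05 [0.40621746 0.25610224 0.18011893] [-0.72640418  0.08025775  0.31479394]
[278.43228694 189.79869434]
```

View pics/w1.png

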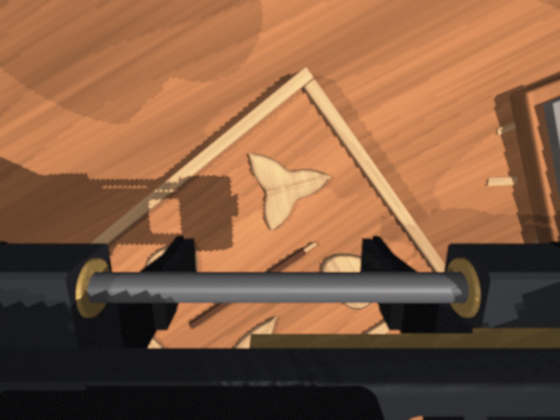

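The wrist view shows the three-pointed leaf with its middle at about (280,191), against a prediction of (278,190), so the measurement agrees. The pencil is at (310,245), clear of the fingers. I'll descend 114 mm and dwell.

```bash
python3 -m jog '[[[0,0,15],[0,0,0],0],[[0,0,32],[0,0,0],0],[[0,0,50],[0,0,0],0],[[0,0,67],[0,0,0],0],[[0,0,84],[0,0,0],0],[[0,0,98],[0,0,0],0],[[0,0,108],[0,0,0],0],[[0,0,114],[0,0,0],0],[[0,0,114],[0,0,0],0],[[0,0,114],[0,0,0],0],[[0,0,114],[0,0,0],0],[[0,0,114],[0,0,0],0]]'
python3 -m jog '[[[0,0,0],[0,0,0],0],[[0,0,0],[0,0,0],0],[[0,0,0],[0,0,0],0],[[0,0,0],[0,0,0],0],[[0,0,0],[0,0,0],0],[[0,0,0],[0,0,0],0],[[0,0,0],[0,0,0],0],[[0,0,0],[0,0,0],0],[[0,0,0],[0,0,0],0],[[0,0,0],[0,0,0],0],[[0,0,0],[0,0,0],0],[[0,0,0],[0,0,0],0]]'
python3 -m jog '[[[0,0,0],[0,0,0],0],[[0,0,0],[0,0,0],0],[[0,0,0],[0,0,0],0],[[0,0,0],[0,0,0],0],[[0,0,0],[0,0,0],0],[[0,0,0],[0,0,0],0],[[0,0,0],[0,0,0],0],[[0,0,0],[0,0,0],0],[[0,0,0],[0,0,0],0],[[0,0,0],[0,0,0],0]]'
python3 - <<'E'
from h import *
s=bot.read_state(); R=s["tcp_rot"]; p=s["position"]; print(s["time_s"],p,s["force"])
for t in ([*p[:2],.17],[.5991,-.1669,.17],[.5991,-.1669,.055]): print(((np.array(t)-p)@R*1000).round(1))
E
```

```text
time_s: 2.1
position: [0.4064, 0.2577, 0.0672]
tcp_rot: [[-0.892, 0.451, 0.002], [0.451, 0.892, 0.001], [-0.001, 0.001, -1.0]]
force: [-1.7, 0.2, 0.7]
opening: 0.995
time_s: 3.1
position: [0.406, 0.2573, 0.0665]
tcp_rot: [[-0.892, 0.452, -0.0], [0.452, 0.892, 0.0], [0.0, -0.0, -1.0]]
force: [-0.7, 0.8, 0.2]
opening: 1.001
time_s: 3.93
position: [0.406, 0.2573, 0.0666]
tcp_rot: [[-0.892, 0.452, 0.0], [0.452, 0.892, -0.0], [-0.0, -0.0, -1.0]]
force: [0.4, 0.8, -1.2]
opening: 1.002
3.9333 [0.40602756 0.25730039 0.0665561 ] [ 0.42016697  0.79651884 -1.19824576]
[  -0.    -0.  -103.4]
[-363.9 -291.2 -103.4]
[-363.9 -291.2   11.6]
```

Dwelled over the leaf for more than 2 s, with the fingertips 33 mm above it. Now I'll rise and travel to the wide chisel.

```bash
python3 -m jog '[[[0,0,-15],[0,0,0],0],[[0,0,-35],[0,0,0],0],[[0,0,-55],[0,0,0],0],[[0,0,-75],[0,0,0],0],[[0,0,-92],[0,0,0],0],[[-15,-12,-102],[0,0,0],0],[[-36,-29,-103],[0,0,0],0],[[-62,-50,-103],[0,0,0],0],[[-88,-70,-103],[0,0,0],0],[[-114,-91,-103],[0,0,0],0],[[-140,-112,-103],[0,0,0],0],[[-166,-133,-103],[0,0,0],0]]'
python3 -m jog '[[[-26,-20,0],[0,0,0],0],[[-52,-41,0],[0,0,0],0],[[-78,-62,0],[0,0,0],0],[[-104,-83,0],[0,0,0],0],[[-130,-104,0],[0,0,0],0],[[-156,-125,0],[0,0,0],0],[[-178,-142,0],[0,0,0],0],[[-192,-153,0],[0,0,0],0],[[-198,-158,0],[0,0,0],0],[[-198,-158,0],[0,0,0],0],[[-198,-158,0],[0,0,0],0],[[-198,-158,0],[0,0,0],0]]'
python3 - <<'E'
from h import *
s=bot.read_state(); print(s["time_s"],s["position"],s["force"])
save("wrist","w2"); 
i=vision.camera_info("wrist"); T=np.eye(4);T[:3,:3]=s["tcp_rot"];T[:3,3]=s["position"]
c=np.linalg.inv(T@np.array(i["mount"]))@[.5991,-.1669,.022,1]; q=np.array(i["intrinsics"])@[c[0],-c[1],-c[2]]; print(q[:2]/q[2])
print(((np.array([.5991,-.1669,.055])-s["position"])@s["tcp_rot"]*1000).round(1))
E
```

```text
time_s: 4.93
position: [0.4942, 0.0622, 0.1696]
tcp_rot: [[-0.892, 0.452, -0.0], [0.452, 0.892, 0.0], [0.0, 0.0, -1.0]]
force: [0.8, 0.8, -0.3]
opening: 0.998
time_s: 5.93
position: [0.5982, -0.1651, 0.1693]
tcp_rot: [[-0.893, 0.451, -0.002], [0.451, 0.893, 0.001], [0.002, 0.0, -1.0]]
force: [-0.8, 0.6, -0.3]
opening: 1.001
5.9333 [ 0.59817941 -0.16514344  0.16926218] [-0.78989792  0.60561036 -0.28803264]
[276.92663414 192.92057068]
[ -1.9  -1.2 114.3]
```

View pics/w2.png

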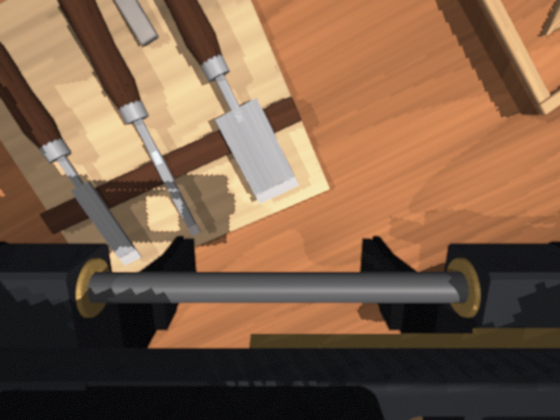

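The wrist view shows the widest blade with its cutting-edge middle at about (279,191), against a prediction of (277,193), which agrees within 2 mm. I'll descend 114 mm and dwell.

```bash
python3 -m jog '[[[-1,-1,15],[0,0,0],0],[[-1,-1,32],[0,0,0],0],[[-1,-1,50],[0,0,0],0],[[-1,-1,67],[0,0,0],0],[[-1,-1,84],[0,0,0],0],[[-1,-1,98],[0,0,0],0],[[-1,-1,108],[0,0,0],0],[[-1,-1,114],[0,0,0],0],[[-1,-1,114],[0,0,0],0],[[-1,-1,114],[0,0,0],0],[[-1,-1,114],[0,0,0],0],[[-1,-1,114],[0,0,0],0]]'
python3 -m jog '[[[0,0,0],[0,0,0],0],[[0,0,0],[0,0,0],0],[[0,0,0],[0,0,0],0],[[0,0,0],[0,0,0],0],[[0,0,0],[0,0,0],0],[[0,0,0],[0,0,0],0],[[0,0,0],[0,0,0],0],[[0,0,0],[0,0,0],0],[[0,0,0],[0,0,0],0],[[0,0,0],[0,0,0],0],[[0,0,0],[0,0,0],0],[[0,0,0],[0,0,0],0]]'
python3 -m jog '[[[0,0,0],[0,0,0],0],[[0,0,0],[0,0,0],0],[[0,0,0],[0,0,0],0],[[0,0,0],[0,0,0],0],[[0,0,0],[0,0,0],0],[[0,0,0],[0,0,0],0],[[0,0,0],[0,0,0],0],[[0,0,0],[0,0,0],0],[[0,0,0],[0,0,0],0],[[0,0,0],[0,0,0],0],[[0,0,0],[0,0,0],0],[[0,0,0],[0,0,0],0]]'
python3 - <<'E'
from h import *
s=bot.read_state(); print(s["time_s"],s["position"],s["force"])
a=save("wrist","w3"); b=vision.capture("side"); cv2.imwrite("pics/end.png",cv2.resize(np.hstack([a,b])[...,::-1],(800,300)))
E
```

```text
time_s: 6.98
position: [0.6004, -0.1683, 0.0566]
tcp_rot: [[-0.892, 0.452, 0.002], [0.452, 0.892, -0.001], [-0.002, 0.0, -1.0]]
force: [0.0, -0.9, -1.2]
opening: 1.004
time_s: 7.98
position: [0.5997, -0.1681, 0.0555]
tcp_rot: [[-0.892, 0.452, -0.0], [0.452, 0.892, 0.0], [0.0, 0.0, -1.0]]
force: [0.3, 0.2, 0.2]
opening: 1.0
time_s: 8.98
position: [0.5997, -0.1681, 0.0555]
tcp_rot: [[-0.892, 0.452, -0.0], [0.452, 0.892, 0.0], [0.0, -0.0, -1.0]]
force: [-0.1, 0.0, 0.9]
opening: 1.0
8.9833 [ 0.59970556 -0.16812596  0.05553443] [-0.06187235  0.03997751  0.90252681]
```

View pics/end.png

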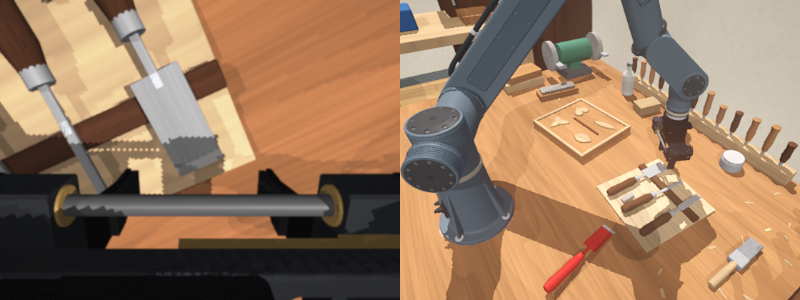

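The wrist half shows the wide blade's edge centred between the fingers. The side half shows the hand above that edge with clear space and all the chisels in place. I'm handing in.

```bash
python3 -c "
from h import *
print(bot.hand_in()); s=bot.read_state(); print(s['time_s'],s['position'],s['force'])"
```

```text
the job is handed in; nothing more can be done
None
the job is handed in; nothing more can be done
```

The hand pointed at the three-pointed leaf and then at the widest chisel's cutting edge. I handed the job in at about 9 s, well inside the 42 s limit, with the hand still over the chisel.

| Target | Located at (x, y) | Fingertips above it | Sideways error | Dwell |
|---|---|---|---|---|
| Three-pointed leaf | 0.405, 0.257 | about 33 mm | about 1 mm | about 2.2 s |
| Widest chisel's edge | 0.599, −0.167 | about 33 mm | about 1–2 mm | over 2 s |

- **Position checks:** close wrist-camera views matched both targets to within about 2 pixels.
- **Contact:** the force readings stayed at noise level, at most about 1.8 N and changing sign. That is too coarse to prove the 0.5 N limit by itself, but the final wrist and side pictures show clear space under the fingers and the chisels in place.
- **Failures:** none of my checks failed or disagreed. The hand-in gave no verdict, and the state could not be read after it.

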